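# Clamp the header block, hold its cap at the half-turn

## Task

Turn the vise crank clockwise until the sliding jaw clamps the aluminium header block firmly against the fixed jaw. Then fit the bayonet cap on the block's filler neck, press it down against the valve spring and twist it clockwise about an eighth of a turn (45 degrees), halfway round and short of the lock click. Finish holding it there: the program ends with the gripper still gripping the cap, the block still clamped and upright, and the pulley, filter and carton left where they are.

Things in the scene. Friction and masses are not known exactly. Their poses are not given: they have to be found in the camera images.
- vise: Dark steel vise fixed to the bench, bed 270 x 120 x 30 mm high. Origin on the bench, z up; the jaw slides along its x. Fixed jaw face at x = +60 mm; sliding jaw (100 mm wide) face at x = -18 mm plus joint jaw; both jaw tops at z = 70 mm. A pinion housing 50 x 70 mm, top at z = 64 mm, centred at x = -130 mm, carries the crank.
- crank (a joint): Turn of the vise crank about its upright axis, rad, 0 to 4.4; grows clockwise from above and closes the jaw 5 mm per rad. Running free takes about 3 N at the knob; the push rises once the block is clamped (at 3.5 to 4 rad, wherever it starts). 8 N more than running free is firm. Self-locking: stays where it is left.
- jaw (a joint): Travel of the sliding jaw towards the fixed jaw, m, 0 (open) to 0.022. Driven by the crank only.
- crank_axis (a point): Point on the crank's upright axis (fixed), 105 mm above the bench, the height of the middle of the crank knob.
- crank_knob (a point): Middle of the crank's upright black knob: 22 mm diameter, 45 mm tall (81 to 126 mm above the bench), spinning freely on its pin 55 mm from the crank axis. The crank's flat arm (16 mm wide) lies below it, top 76 mm above the bench; a pin boss reaches 80 mm.
- header: Loose aluminium header block, 60 x 60 x 55 mm high, about 0.6 kg, standing on the vise bed (30 mm above the bench) between the jaws; hose stub 24 mm in diameter on its +y side, round filler neck on top. Origin: centre of its underside; z up, x along the vise's x.
- neck_mouth (a point): Centre of the neck's top, 73 mm above the block's underside. Neck 34 mm diameter; flange 48 mm diameter, 5 mm thick, its top level with this point. Two notches, 15 mm wide, at the block's +x and -x let the cap's tabs through. A black sprung valve disc, 20 mm diameter, stands 6 mm proud: 2 N at first touch, 6 N fully down.
- notch (a point): Middle of the flange's notch at the block's +x, 22 mm from the neck axis (the other lies across from it). Below the flange the tabs turn clockwise from the notches (0 degrees) to a dead stop near 90; anticlockwise is blocked after about 18. A 2 mm bump is met near 50 degrees if the cap rides up against the flange (not if pressed fully down); passing it is the lock click.
- cap: Loose aluminium bayonet cap, about 0.15 kg, 62 mm diameter, 45 mm high, standing on the bench skirt down. Origin: centre of the skirt's lower rim, z up. Skirt 54 mm inside; at its lower rim two inner tabs at +x and -x, 10 mm wide, 4 mm thick, 39 mm between their tips. Top plate from z = 12 to 16 mm. It works equally well turned by 180 degrees.
- cap_bar (a point): Point in the cap's grip bar, 38 mm above the cap's lower rim. Bar along the cap's x, 50 mm long, 14 mm wide, from z = 16 to 45 mm; grip across it (along the cap's y). With the cap pressed fully down on the neck this point is 26 mm above neck_mouth; the tabs can turn below the flange while it is at most 29 mm above.
- pulley: Bystander: black belt pulley lying flat, 110 mm diameter, 34 mm high; origin at its underside.
- filter: Bystander: white filter canister, 72 mm diameter, 90 mm high; origin at its underside.
- carton: Bystander: small carton, 100 x 70 x 50 mm; origin at its underside.
Things that resemble listed ones, but are neither listed nor needed, are in the scene too. What is shaped like the cap but pink or red is not meant.

How it is judged:
By the outcome, as a careful person would: the job done as asked, in the order asked, and still so for the second after the job is handed in, while the arm keeps its last pose, push and grip.
It also fails if it takes over 67 s, if anything falls off the work surface, if the arm or the gripper's body presses on something with over 40 N, if the wrist force passes 120 N, or if a joint passes its speed limit or range.

## Robot

A 6-joint arm with a two-finger parallel gripper is mounted at the origin on the work surface. World frame = base frame: x ahead of the robot, y to its left, z up, the work surface at z = 0. Lengths are in m, angles in rad, forces in N, time in s.
With the tool pointing down it reaches from about 0.375 to 0.9 m from the base axis. Payload 3.1 kg.
Tool frame: the origin (TCP) lies on the centre line of the jaws, within the pads' length; the fingertips stand 14 mm ahead of it and the grasp point (between the pads) lies 5 mm behind it; z points along the fingers, y is the line along which they close (so a half turn about z gives the same grasp; the last joint's range is limited). The gripper opens to 87 mm and grips with 3 to 60 N. Pads are 19 mm wide; open, the fingers measure 117 mm over their backs; the gripper's body (75 mm by 190 mm) begins 51 mm behind the grasp point.
Start: joints at [0.947, 0.527, 1.433, -0, 1.181, -0.178], TCP at [0.269, 0.564, 0.237] pointing down, gripper open.
Joint ranges: [-3.08, 3.08], [-0.75, 2.2], [0.22, 2.44], [-1.43, 4.57], [0, 2.65], [-2.85, 2.85]. Speed limits (rad/s): [2.79, 2.79, 3.14, 3.14, 3.14, 3.14].

## Interface

Orientations are given as a unit quaternion [x, y, z, w].
In Python, from rig import robot gives the robot as it stands.
- The arm moves only by the tool move_arm, never from a script. Its argument "commands" is a list of rows, each an object with "hand": the finger opening in cm, from 0 to 8.7; "travel": the shift along the tool's x, y, z in cm, a list of three; "twist": the turn, a rotation vector about the tool's x, y, z in degrees, a list of three. In form: [{"hand": hand, "travel": [dx, dy, dz], "twist": [wx, wy, wz]}, ...]. A call has 1 to 5 rows; each row shifts and turns the commanded pose from where the row before left it, along the tool's axes as they then stand; what a row does not reach is not made up. A row lasts 1/12 s, in which the tool goes at most 41.7 mm and 7.16 degrees, less where a joint would pass 70% of its speed; a pose out of reach is approached as far as the arm can. A call is refused whole if a number of a shift passes 4.17 or a number of a turn 7.16, either way. A call with a gripper value outside its range is refused whole. The fingers move at their own pace and stop on an object; "force" is the grip in N (left out, the last holds). Time passes only in rows, so rows that do not move let the fingers close. It gives the time, the measured TCP pose, the force, the opening and the grip force at its end, in the units of the state.
- robot.get_obs(): the state, without advancing time (a new reading comes with each control period).
- robot.camera(name): name is "scene" or "top" or "wrist"; returns a dict with "frame" (384x512x3 uint8, red, green, blue), "fov_y" (degrees; the focal length in pixels is half the picture's height over the tangent of half this angle, whatever the lens; pixels are square), "cx", "cy" (the principal point, pixels), "extrinsics" (4x4, takes a point from camera to world coordinates); the wrist camera has in their place "T_tool_cam" (4x4, takes a point from camera to tool coordinates, whose origin is the TCP and whose axes are the flange's). Camera axes: x right, y down, z forward; pixel columns grow to the right and rows downward; lengths in m; the calibration is good to about 2 mm. The wrist camera is an equidistant fisheye: a pixel r from the principal point sees the ray r / f radians off the axis. A picture is of the moment at which its call begins: read the wrist's pose just before it. There is no depth.
- robot.hand_in(): hands the job in; it is judged then, once.
The state is a dict: "time": time; "q": joint angles; "joint_velocities": joint speeds; "joint_torque": joint torques, N m; "position": TCP position; "tool_rot": TCP orientation; "ft_force": force on the tool from outside, world axes, zero at the start; "moment": the same for the moment, N m; "grip_width": finger opening in m; "grip_force": force on a finger pad.
Only numpy, scipy, OpenCV 4.12 (cv2) and the standard library are available. Lean on these libraries where they do the work, as an engineer would, in place of code of your own. Each camera call takes 0.05 s, during which the arm holds its last target. There are 200 camera calls.

## Working session

There is one attempt and no reset: what is moved stays moved. The work goes in short steps, Python scripts to look and compute and a tool call to move; the robot and the scene stay as the last step left them, time stands still between calls to the robot, and variables do not carry over. Pictures are saved under pics/ and viewed, at most 10 in all, crops included, and the job is handed in when it is done.

Besides the shell and the picture viewer there is one more tool, called after "Request:" as name(argument=value, ...), one argument or row to a line, values as JSON. move_arm: Moves the arm, as the interface text tells. Its arguments: {"type":"object","properties":{"commands":{"type":"array"},"force":{"type":"number"}},"required":["commands"]}

```bash
mkdir -p pics; ls; cat > h.py <<'E'
import numpy as np, cv2
from rig import robot
from scipy.spatial.transform import Rotation as R
def K(c): return 192/np.tan(np.radians(c["fov_y"]/2))
def ray(c,u,v,obs=None):
    f=K(c); x=(u-c["cx"]);y=(v-c["cy"])
    if "extrinsics" in c:
        T=np.array(c["extrinsics"]); d=np.array([x/f,y/f,1])
    else:
        r=np.hypot(x,y);t=r/f; d=np.array([x/r*np.sin(t),y/r*np.sin(t),np.cos(t)])
        W=np.eye(4);W[:3,:3]=R.from_quat(obs["tool_rot"]).as_matrix();W[:3,3]=obs["position"]
        T=W@np.array(c["T_tool_cam"])
    d=T[:3,:3]@d
    return T[:3,3],d/np.linalg.norm(d)
def onz(c,u,v,z,obs=None):
    o,d=ray(c,u,v,obs); return o+d*(z-o[2])/d[2]
def tri(r):
    A=sum(np.eye(3)-np.outer(d,d) for o,d in r);b=sum((np.eye(3)-np.outer(d,d))@o for o,d in r)
    p=np.linalg.solve(A,b); return p,[np.linalg.norm(np.cross(p-o,d)) for o,d in r]
def proj(c,p):
    T=np.linalg.inv(np.array(c["extrinsics"]));q=T[:3,:3]@p+T[:3,3];f=K(c);return c["cx"]+f*q[0]/q[2],c["cy"]+f*q[1]/q[2]
E
cat > a.py <<'E'
from h import *
import pickle
o=robot.get_obs();print({k:np.round(v,3) for k,v in o.items()})
d={'obs':o}
for n in ["scene","top","wrist"]:
    c=robot.camera(n); d[n]=c
    cv2.imwrite(f"pics/{n}0.png",cv2.resize(c["frame"][:,:,::-1],(800,600),interpolation=cv2.INTER_CUBIC))
    print(n,c["fov_y"],c["cx"],c["cy"],np.round(c.get("extrinsics",c.get("T_tool_cam")),3).tolist())
pickle.dump(d,open("c0.pkl","wb"))
E
python3 a.py
```

```text
pics
{'time': np.float64(0.0), 'q': array([ 0.947,  0.528,  1.434,  0.   ,  1.181, -0.178]), 'joint_velocities': array([ 0.001, -0.   ,  0.001,  0.001,  0.001,  0.   ]), 'joint_torque': array([  0.   , -44.004, -17.659,   0.063,   0.058,  -0.   ]), 'position': array([0.269, 0.563, 0.236]), 'tool_rot': array([ 0.221,  0.975, -0.001, -0.   ]), 'ft_force': array([-0.046, -0.051, -0.432]), 'moment': array([-0.003,  0.058, -0.044]), 'grip_force': np.float64(0.0), 'grip_width': np.float64(0.087)}
scene 45.97764807688281 254.65838944982298 188.05078316447845 [[-0.873, 0.375, -0.312, 0.914], [0.488, 0.678, -0.549, 0.636], [0.005, -0.632, -0.775, 1.032], [0.0, 0.0, 0.0, 1.0]]
top 45.125242752652795 262.73985747248435 192.47222908831327 [[0.03, -0.994, 0.106, 0.401], [-0.999, -0.032, -0.016, 0.006], [0.019, -0.105, -0.994, 1.286], [0.0, 0.0, 0.0, 1.0]]
wrist 65.70646984690485 257.127847277119 189.61832672921298 [[-0.001, -0.96, -0.279, 0.077], [1.0, -0.001, -0.001, 0.001], [0.0, -0.279, 0.96, -0.149], [0.0, 0.0, 0.0, 1.0]]
```

View pics/scene0.png

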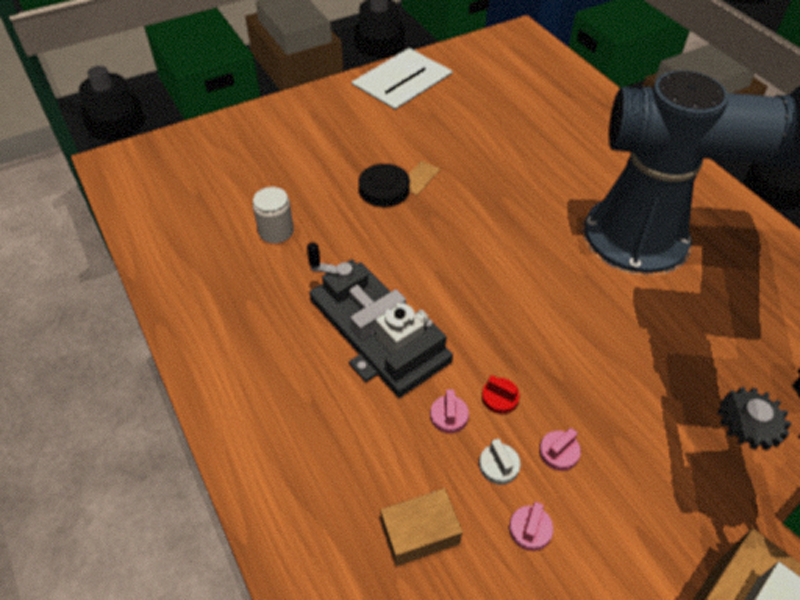

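View pics/top0.png

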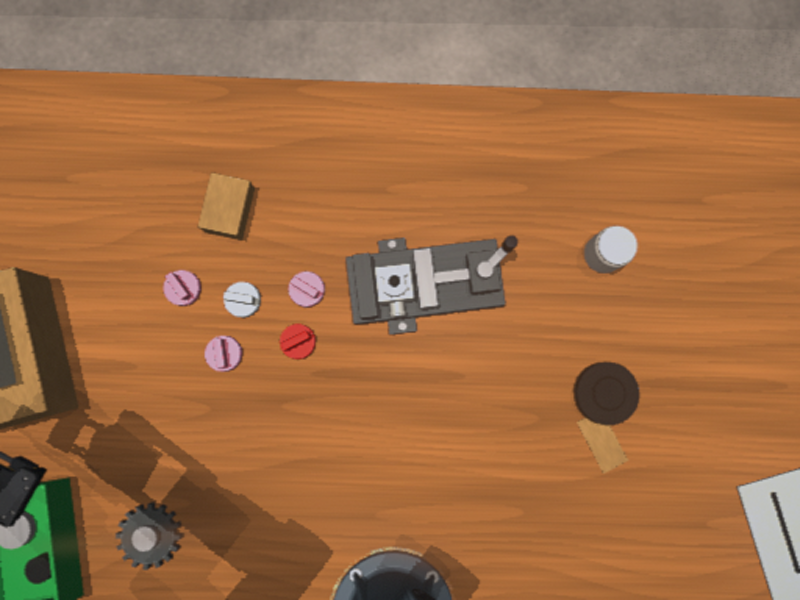

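The scene view shows the silver cap at (500,462), the vise crank knob at (313,255) and the neck at (400,315). The top view shows the cap at (241,300), the knob at (510,243), the axis at (485,268) and the neck at (394,281). The remaining bayonet caps are pink or red decoys.

```bash
cat > b.py <<'E'
from h import *
import pickle
d=pickle.load(open("c0.pkl","rb"));s,t,o=d["scene"],d["top"],d["obs"]
k=.64
for n,a,b,z in [("cap",(500,462),(241,300),.03),("knobtop",(313,246),(511,241),.126),("axis",(345,269),(485,268),.08),("valve",(400,314),(394,281),.109),("stub",(426,321),(398,308),.06)]:
    print(n,*[np.round(x,4) for x in tri([ray(s,a[0]*k,a[1]*k),ray(t,b[0]*k,b[1]*k)])],np.round(onz(t,b[0]*k,b[1]*k,z),4))
E
python3 b.py
```

```text
cap [0.5281 0.285  0.0091] [0.0002 0.0002] [0.5258 0.2806 0.03  ]
knobtop [ 0.6268 -0.1739  0.1244] [0.0008 0.0008] [ 0.6272 -0.1742  0.126 ]
axis [ 0.5868 -0.1368  0.0786] [0.0021 0.0021] [ 0.5884 -0.138   0.08  ]
valve [0.5579 0.0153 0.1009] [0.0006 0.0006] [0.5573 0.0149 0.109 ]
stub [0.5122 0.012  0.0507] [0.0081 0.0081] [0.5177 0.0069 0.06  ]
```

View pics/wrist0.png

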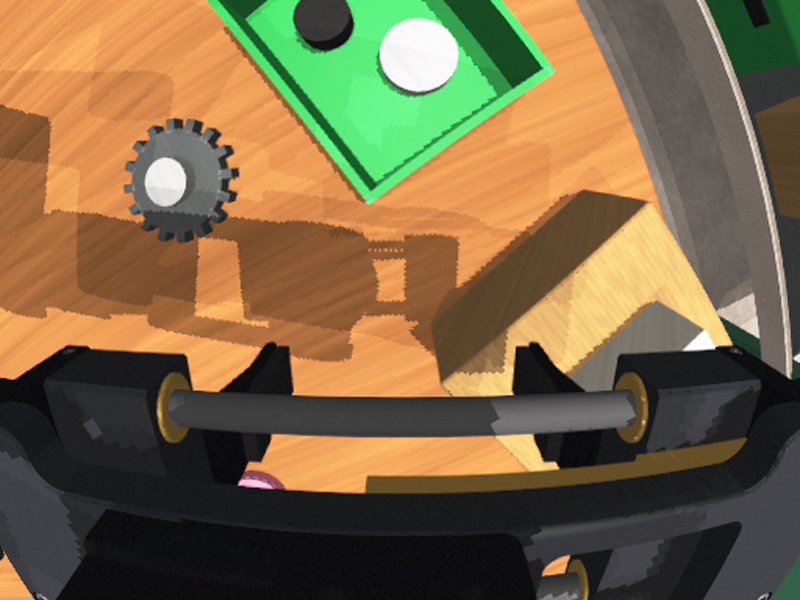

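Request:
move_arm(
  commands=[
    {"hand": 8.7,"travel": [0,0,0],"twist": [0,0,7.1]},
    {"hand": 8.7,"travel": [0,0,0],"twist": [0,0,7.1]},
    {"hand": 8.7,"travel": [0,0,0],"twist": [0,0,7.1]},
    {"hand": 8.7,"travel": [0,0,0],"twist": [0,0,7.1]},
    {"hand": 8.7,"travel": [0,0,0],"twist": [0,0,7.1]},
  ],
)

```text
time: 0.57
position: [0.2693, 0.5636, 0.2361]
tool_rot: [0.51, 0.86, -0.001, -0.0]
ft_force: [0.1, 0.5, -0.1]
grip_width: 0.087
grip_force: 0.0
```

Request:
move_arm(
  commands=[
    {"hand": 8.7,"travel": [0,0,0],"twist": [0,0,6]},
    {"hand": 8.7,"travel": [0,0,0],"twist": [0,0,6]},
    {"hand": 8.7,"travel": [0,0,0],"twist": [0,0,6]},
  ],
)

```text
time: 0.82
position: [0.2693, 0.5637, 0.2361]
tool_rot: [0.638, 0.77, -0.0, 0.0]
ft_force: [0.1, 0.0, -1.5]
grip_width: 0.0868
grip_force: 0.0
```

Request:
move_arm(
  commands=[
    {"hand": 8.7,"travel": [-3.53,2.01,0],"twist": [0,0,0]},
    {"hand": 8.7,"travel": [-3.53,2.01,0],"twist": [0,0,0]},
    {"hand": 8.7,"travel": [-3.53,2.01,0],"twist": [0,0,0]},
    {"hand": 8.7,"travel": [-3.53,2.01,0],"twist": [0,0,0]},
    {"hand": 8.7,"travel": [-3.53,2.01,0],"twist": [0,0,0]},
  ],
)

```text
time: 1.23
position: [0.4023, 0.4082, 0.2363]
tool_rot: [0.636, 0.772, -0.0, -0.0]
ft_force: [0.2, 0.6, -0.1]
grip_width: 0.0873
grip_force: 0.0
```

Request:
move_arm(
  commands=[
    {"hand": 8.7,"travel": [-3.53,2.01,0],"twist": [0,0,0]},
    {"hand": 8.7,"travel": [-3.53,2.01,0],"twist": [0,0,0]},
    {"hand": 8.7,"travel": [-3.53,2.01,0],"twist": [0,0,0]},
    {"hand": 8.7,"travel": [-3.53,2.01,0],"twist": [0,0,0]},
    {"hand": 8.7,"travel": [-3.53,2.01,0],"twist": [0,0,0]},
  ],
)

```text
time: 1.65
position: [0.5347, 0.2538, 0.2363]
tool_rot: [0.636, 0.771, -0.0, -0.0]
ft_force: [-0.5, 1.2, -0.2]
grip_width: 0.0869
grip_force: 0.0
```

```bash
cat > snap.py <<'E'
from h import *
import pickle,sys
n=sys.argv[1];o=robot.get_obs();c=robot.camera("wrist");pickle.dump((o,c),open(n+".pkl","wb"))
cv2.imwrite(f"pics/{n}.png",cv2.resize(c["frame"][:,:,::-1],(800,600),interpolation=cv2.INTER_CUBIC))
M=R.from_quat(o["tool_rot"]).as_matrix()
print(np.round(o["time"],2),np.round(o["position"],4),"yaw",np.degrees(np.arctan2(M[1,0],M[0,0])).round(2),"z",M[:,2].round(3),"F",np.round(o["ft_force"],1),"w",np.round(o["grip_width"],4))
E
python3 snap.py cap1
```

```text
1.65 [0.5347 0.2538 0.2363] yaw 100.95 z [-0.001 -0.    -1.   ] F [-0.5  1.2 -0.2] w 0.0869
```

Request:
move_arm(
  commands=[
    {"hand": 8.7,"travel": [-3.9,-0.2,0],"twist": [0,0,0]},
    {"hand": 8.7,"travel": [-3.9,-0.2,0],"twist": [0,0,0]},
    {"hand": 8.7,"travel": [-3.9,-0.2,0],"twist": [0,0,0]},
  ],
)

```text
time: 1.95
position: [0.55, 0.1383, 0.2361]
tool_rot: [0.636, 0.772, -0.0, -0.0]
ft_force: [0.4, -0.2, -0.2]
grip_width: 0.0873
grip_force: 0.0
```

```bash
python3 snap.py cap2
```

```text
1.95 [0.55   0.1383 0.2361] yaw 101.01 z [-0.001 -0.    -1.   ] F [ 0.4 -0.2 -0.2] w 0.0873
```

Request:
move_arm(
  commands=[
    {"hand": 8.7,"travel": [-3.9,-0.2,0],"twist": [0,0,0]},
    {"hand": 8.7,"travel": [-3.9,-0.2,0],"twist": [0,0,0]},
    {"hand": 8.7,"travel": [-3.9,-0.2,0],"twist": [0,0,0]},
    {"hand": 8.7,"travel": [-3.9,-0.2,0],"twist": [0,0,0]},
  ],
)

```text
time: 2.33
position: [0.5718, -0.0163, 0.2364]
tool_rot: [0.636, 0.772, -0.0, -0.0]
ft_force: [1.2, -1.0, 0.9]
grip_width: 0.0869
grip_force: 0.0
```

Request:
move_arm(
  commands=[
    {"hand": 4,"travel": [-3.9,-0.2,0],"twist": [0,0,0]},
    {"hand": 4,"travel": [-3.9,-0.2,0],"twist": [0,0,0]},
    {"hand": 4,"travel": [-3.9,-0.2,0],"twist": [0,0,0]},
    {"hand": 4,"travel": [-3.9,-0.2,0],"twist": [0,0,0]},
    {"hand": 4,"travel": [-3.9,-0.2,0],"twist": [0,0,0]},
  ],
)

```text
time: 2.75
position: [0.5992, -0.2099, 0.2363]
tool_rot: [0.636, 0.771, 0.0, -0.0]
ft_force: [0.6, 0.1, 0.2]
grip_width: 0.0613
grip_force: 0.0
```

```bash
python3 snap.py kn1
```

```text
2.75 [ 0.5992 -0.2099  0.2363] yaw 100.94 z [-0.     0.001 -1.   ] F [0.6 0.1 0.2] w 0.0613
```

Request:
move_arm(
  commands=[
    {"hand": 4,"travel": [0,-4,0],"twist": [0,0,0]},
    {"hand": 4,"travel": [0,-4,0],"twist": [0,0,0]},
  ],
)

```text
time: 2.97
position: [0.5211, -0.2247, 0.2356]
tool_rot: [0.636, 0.771, 0.0, 0.0]
ft_force: [-0.2, -0.9, -0.8]
grip_width: 0.045
grip_force: 0.0
```

```bash
python3 snap.py kn2; python3 - <<'E'
import cv2,numpy as np
a=[cv2.imread(f"pics/{n}.png") for n in ("cap1","cap2","kn1","kn2")]
a=[cv2.resize(x,(400,300),interpolation=cv2.INTER_AREA) for x in a]
cv2.imwrite("pics/m1.png",np.vstack([np.hstack(a[:2]),np.hstack(a[2:])]))
E
```

```text
2.97 [ 0.5211 -0.2247  0.2356] yaw 100.95 z [ 0. -0. -1.] F [-0.2 -0.9 -0.8] w 0.045
```

View pics/m1.png

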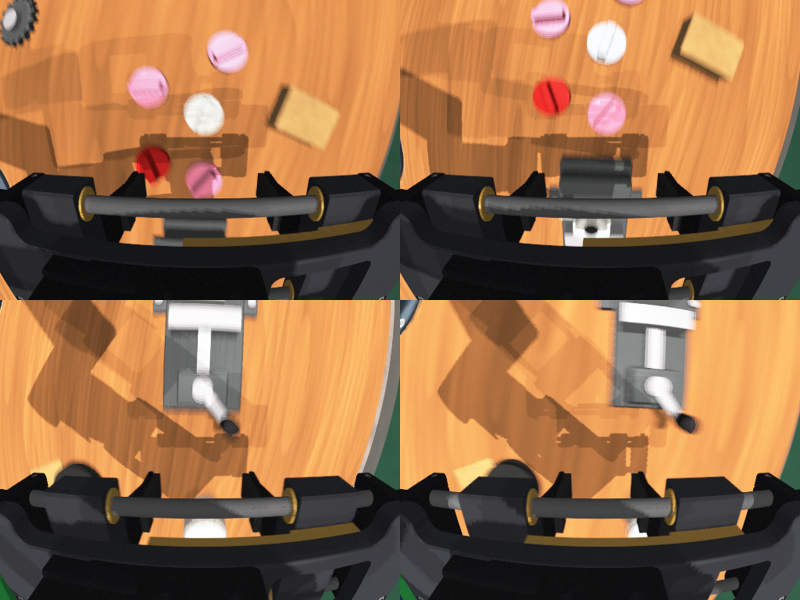

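Both cap views (top row) show the silver cap at (204,114) and (606,42) with slight motion blur. The lower views show the knob at (228,427) and (685,424) and the hub at (203,390) and (658,385). I'll retake these with the arm at rest.

```bash
python3 snap.py kn3
```

```text
3.02 [ 0.5102 -0.2223  0.234 ] yaw 100.89 z [-0.015  0.005 -1.   ] F [-6.1  1.7 -1.3] w 0.0429
```

Request:
move_arm(
  commands=[
    {"hand": 4,"travel": [0,4,0],"twist": [0,0,0]},
    {"hand": 4,"travel": [0,4,0],"twist": [0,0,0]},
    {"hand": 4,"travel": [0,3,0],"twist": [0,0,0]},
    {"hand": 4,"travel": [0,0,0],"twist": [0,0,0]},
    {"hand": 4,"travel": [0,0,0],"twist": [0,0,0]},
  ],
)

```text
time: 3.48
position: [0.6301, -0.2015, 0.2359]
tool_rot: [0.635, 0.772, -0.0, -0.0]
ft_force: [-1.1, 0.1, 0.0]
grip_width: 0.0401
grip_force: 0.0
```

```bash
python3 snap.py kn4; cat > kn.py <<'E'
from h import *
import pickle,sys
rk=[];rh=[];pan=[]
for n,g in zip(sys.argv[1:],[(.627,-.174,.126)]*9):
    o,c=pickle.load(open(n+".pkl","rb"))
    W=np.eye(4);W[:3,:3]=R.from_quat(o["tool_rot"]).as_matrix();W[:3,3]=o["position"]
    T=np.linalg.inv(W@np.array(c["T_tool_cam"]))
    def pj(p):
        q=T[:3,:3]@np.array(p)+T[:3,3];t=np.arccos(q[2]/np.linalg.norm(q));r=np.hypot(q[0],q[1]);return np.array([c["cx"],c["cy"]])+K(c)*t*q[:2]/r
    im=c["frame"];u,v=pj(g).astype(int)
    s=40;x0,y0=u-s,v-s;roi=im[y0:v+s,x0:u+s].max(2)
    m=(roi<48).astype(np.uint8);m=cv2.morphologyEx(m,cv2.MORPH_OPEN,np.ones((3,3)))
    nl,l,st,ce=cv2.connectedComponentsWithStats(m)
    i=min(range(1,nl),key=lambda i:np.hypot(*(ce[i]-s))+ (1000 if st[i,4]<60 else 0))
    ys,xs=np.nonzero(l==i);P=np.c_[xs+x0,ys+y0].astype(float)
    ax=pj(g)-pj((g[0],g[1],.081));ax/=np.linalg.norm(ax);pr=P@ax;pe=P@np.array([-ax[1],ax[0]])
    w=np.percentile(pe,98)-np.percentile(pe,2)
    top=pr.max()-w/2;uv=ax*top+np.array([-ax[1],ax[0]])*np.median(pe)
    print(n,"len",np.ptp(pr),"wid",np.ptp(pe),"uv",uv.round(1),"pred",pj(g).round(1), onz(c,*uv,.126,o).round(4))
    rk.append(ray(c,*uv,o)); 
    a=pj((.588,-.137,.08)).astype(int);r2=im[a[1]-45:a[1]+45,a[0]-45:a[0]+45]
    pan.append(cv2.resize(np.hstack([r2,im[y0:v+s+10,x0-10+10:u+s+10][:90,:90]])[:,:,::-1],None,fx=4,fy=4,interpolation=cv2.INTER_CUBIC)); print("crop origins",a-45,(x0,y0))
print("knobtop",*tri(rk))
cv2.imwrite("pics/kn.png",cv2.resize(np.vstack([pan[0],pan[-1]]),None,fx=.8,fy=.8))
E
python3 kn.py kn3 kn4
```

```text
3.48 [ 0.6301 -0.2015  0.2359] yaw 101.09 z [-0.  0. -1.] F [-1.1  0.1  0. ] w 0.0401
kn3 len 19.717090594409 wid 19.254352406977013 uv [376.8 160.4] pred [390.2 167.8] [ 0.6113 -0.1703  0.126 ]
crop origins [302  72] (np.int64(350), np.int64(127))
kn4 len 7.767598172386897 wid 16.16336198375862 uv [258.8 144.7] pred [259.5 162.3] [ 0.6233 -0.1587  0.126 ]
crop origins [183  66] (np.int64(219), np.int64(122))
knobtop [ 0.62485032 -0.16804662  0.09363007] [np.float64(0.005137553239486612), np.float64(0.0051375532394865595)]
```

View pics/kn.png

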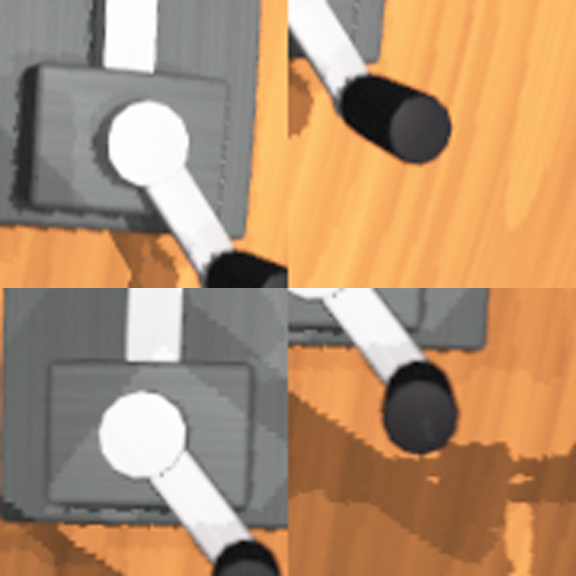

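The crops show the knob's top face at (420,128) in the first view and (420,415) in the second. The hub disc is at (148,144) and (143,435). Next I triangulate these by hand.

```bash
python3 - <<'E'
from h import *
import pickle
o3,c3=pickle.load(open("kn3.pkl","rb"));o4,c4=pickle.load(open("kn4.pkl","rb"))
d=pickle.load(open("c0.pkl","rb"));s,t=d["scene"],d["top"];k=.64
for n,a,b,e,f,z in [("knob",(391.25,167),(260.25,161.7),(313,246),(511,241),.126),("hub",(348.3,117),(227.7,111.9),(345,269),(485,268),.08)]:
    rr=[ray(c3,*a,o3),ray(c4,*b,o4)]
    print(n,*[np.round(x,4) for x in tri(rr)],"all",*[np.round(x,4) for x in tri(rr+[ray(t,f[0]*k,f[1]*k),ray(s,e[0]*k,e[1]*k)])])
    print(onz(c3,*a,z,o3).round(4),onz(c4,*b,z,o4).round(4))
E
```

```text
knob [ 0.6275 -0.1731  0.1268] [0.0001 0.0001] all [ 0.6273 -0.1733  0.1257] [0.0007 0.0003 0.0009 0.0012]
[ 0.6278 -0.173   0.126 ] [ 0.6275 -0.1734  0.126 ]
hub [ 0.5875 -0.1369  0.0828] [0.0002 0.0002] all [ 0.5873 -0.1367  0.0795] [0.0011 0.0005 0.0017 0.0026]
[ 0.5883 -0.1367  0.08  ] [ 0.5872 -0.1372  0.08  ]
```

Request:
move_arm(
  commands=[
    {"hand": 4.5,"travel": [2.82,0.28,0],"twist": [0,0,0]},
    {"hand": 4.5,"travel": [0,0,3.3],"twist": [0,0,0]},
    {"hand": 4.5,"travel": [0,0,3.3],"twist": [0,0,0]},
    {"hand": 4.5,"travel": [0,0,3.3],"twist": [0,0,0]},
    {"hand": 4.5,"travel": [0,0,3.3],"twist": [0,0,0]},
  ],
)

```text
time: 3.95
position: [0.6248, -0.1743, 0.104]
tool_rot: [0.637, 0.771, -0.0, -0.0]
ft_force: [0.7, -0.2, -1.2]
grip_width: 0.0449
grip_force: 0.0
```

Request:
move_arm(
  commands=[
    {"hand": 4.5,"travel": [0,0,0],"twist": [0,0,0]},
    {"hand": 1,"travel": [0,0,0],"twist": [0,0,0]},
    {"hand": 1,"travel": [0,0,0],"twist": [0,0,0]},
    {"hand": 1,"travel": [0,0,0],"twist": [0,0,0]},
    {"hand": 1,"travel": [0,0,0],"twist": [0,0,0]},
  ],
  force=25,
)

```text
time: 4.37
position: [0.6275, -0.1754, 0.1073]
tool_rot: [0.636, 0.771, 0.001, 0.002]
ft_force: [-0.4, -0.6, 0.7]
grip_width: 0.0265
grip_force: 0.0
```

Request:
move_arm(
  commands=[
    {"hand": 1,"travel": [0,0,0],"twist": [0,0,0]},
    {"hand": 1,"travel": [0,0,0],"twist": [0,0,0]},
  ],
)

```text
time: 4.53
position: [0.6276, -0.1752, 0.107]
tool_rot: [0.636, 0.771, 0.001, 0.002]
ft_force: [-0.9, 0.5, 5.0]
grip_width: 0.0214
grip_force: 25.0
```

```bash
cat > arc.py <<'E'
from h import *
import sys
# arc steps in tool axes (cm) for fixed yaw: angle now, crank step deg
o=robot.get_obs();M=R.from_quat(o["tool_rot"]).as_matrix();p=o["position"];C=np.array([.5875,-.137])
r=p[:2]-C;a=np.arctan2(r[1],r[0]);print("pos",p.round(4),"rad",np.hypot(*r).round(4),"ang",np.degrees(a).round(1),"F",np.round(o["ft_force"],1),"grip",o["grip_width"].round(4),o["grip_force"].round(1))
st=np.radians(float(sys.argv[1]));n=int(sys.argv[2]);q=r*0.055/np.hypot(*r) 
cur=p[:2].copy()
for i in range(n):
    b=a-st*(i+1);nx=C+.055*np.array([np.cos(b),np.sin(b)]);d=M.T@np.array([*(nx-cur),0])*100;print(np.degrees(b).round(0),d[:2].round(2));cur=nx
E
python3 arc.py 15 15
```

```text
Traceback (most recent call last):
  File "arc.py", line 5, in <module>
    r=p[:2]-C;a=np.arctan2(r[1],r[0]);print("pos",p.round(4),"rad",np.hypot(*r).round(4),"ang",np.degrees(a).round(1),"F",np.round(o["ft_force"],1),"grip",o["grip_width"].round(4),o["grip_force"].round(1))
                                                                                                                                                           ^^^^^^^^^^^^^^^^^^^^^
AttributeError: 'float' object has no attribute 'round'
```

```bash
sed -i 's/,o\["grip_width"\].round(4),o\["grip_force"\].round(1)/,o["grip_width"],o["grip_force"]/' arc.py; python3 arc.py 12 15
```

```text
pos [ 0.6276 -0.1752  0.107 ] rad 0.0554 ang -43.6 F [-0.9  0.5  5. ] grip 0.021444857513781578 24.996243654750288
-56.0 [-0.53 -1.03]
-68.0 [-0.34 -1.1 ]
-80.0 [-0.11 -1.14]
-92.0 [ 0.13 -1.14]
-104.0 [ 0.37 -1.09]
-116.0 [ 0.58 -0.99]
-128.0 [ 0.78 -0.85]
-140.0 [ 0.94 -0.67]
-152.0 [ 1.05 -0.46]
-164.0 [ 1.13 -0.23]
-176.0 [1.15 0.01]
-188.0 [1.12 0.25]
-200.0 [1.05 0.48]
-212.0 [0.92 0.68]
-224.0 [0.76 0.86]
```

Request:
move_arm(
  commands=[
    {"hand": 1,"travel": [-0.53,-1.03,0],"twist": [0,0,0]},
    {"hand": 1,"travel": [-0.34,-1.1,0],"twist": [0,0,0]},
    {"hand": 1,"travel": [-0.11,-1.14,0],"twist": [0,0,0]},
    {"hand": 1,"travel": [0.13,-1.14,0],"twist": [0,0,0]},
    {"hand": 1,"travel": [0.37,-1.09,0],"twist": [0,0,0]},
  ],
)

```text
time: 4.95
position: [0.5757, -0.1918, 0.107]
tool_rot: [0.637, 0.771, 0.001, 0.004]
ft_force: [4.4, 0.5, 6.1]
grip_width: 0.0211
grip_force: 25.0
```

Request:
move_arm(
  commands=[
    {"hand": 1,"travel": [0.58,-0.99,0],"twist": [0,0,0]},
    {"hand": 1,"travel": [0.78,-0.85,0],"twist": [0,0,0]},
    {"hand": 1,"travel": [0.94,-0.67,0],"twist": [0,0,0]},
    {"hand": 1,"travel": [1.05,-0.46,0],"twist": [0,0,0]},
    {"hand": 1,"travel": [1.13,-0.23,0],"twist": [0,0,0]},
  ],
)

```text
time: 5.37
position: [0.5347, -0.1546, 0.1069]
tool_rot: [0.636, 0.771, -0.0, 0.004]
ft_force: [0.8, -4.1, 7.3]
grip_width: 0.0214
grip_force: 25.0
```

```bash
python3 arc.py 12 6
```

```text
pos [ 0.5347 -0.1546  0.1069] rad 0.0556 ang -161.6 F [ 0.8 -4.1  7.3] grip 0.02143657123234122 24.994368846528232
-174.0 [1.16 0.04]
-186.0 [1.13 0.21]
-198.0 [1.06 0.44]
-210.0 [0.95 0.65]
-222.0 [0.79 0.83]
-234.0 [0.6  0.98]
```

Request:
move_arm(
  commands=[
    {"hand": 1,"travel": [1.15,0.01,0],"twist": [0,0,0]},
    {"hand": 1,"travel": [1.12,0.25,0],"twist": [0,0,0]},
    {"hand": 1,"travel": [1.05,0.48,0],"twist": [0,0,0]},
  ],
)

```text
time: 5.62
position: [0.5351, -0.1198, 0.1069]
tool_rot: [0.636, 0.772, -0.0, 0.003]
ft_force: [-0.8, -8.4, 9.1]
grip_width: 0.0218
grip_force: 25.0
```

Request:
move_arm(
  commands=[
    {"hand": 1,"travel": [0.48,0.31,0],"twist": [0,0,0]},
    {"hand": 1,"travel": [0.44,0.37,0],"twist": [0,0,0]},
  ],
)

```text
time: 5.78
position: [0.5374, -0.1138, 0.1068]
tool_rot: [0.633, 0.774, -0.006, 0.003]
ft_force: [-16.8, -26.7, 12.3]
grip_width: 0.0211
grip_force: 25.0
```

```bash
python3 arc.py 6 8
```

```text
pos [ 0.5374 -0.1138  0.1068] rad 0.0552 ang 155.2 F [-16.8 -26.7  12.3] grip 0.021087369088456646 25.00873422715813
149.0 [0.43 0.38]
143.0 [0.41 0.41]
137.0 [0.36 0.45]
131.0 [0.31 0.48]
125.0 [0.26 0.51]
119.0 [0.2  0.54]
113.0 [0.15 0.56]
107.0 [0.09 0.57]
```

Request:
move_arm(
  commands=[
    {"hand": 1,"travel": [0,0,0],"twist": [0,0,0]},
    {"hand": 5,"travel": [0,0,0],"twist": [0,0,0]},
    {"hand": 5,"travel": [0,0,0],"twist": [0,0,0]},
    {"hand": 5,"travel": [0,0,0],"twist": [0,0,0]},
    {"hand": 5,"travel": [0,0,0],"twist": [0,0,0]},
  ],
)

```text
time: 6.2
position: [0.5391, -0.1077, 0.1047]
tool_rot: [0.636, 0.771, 0.0, 0.0]
ft_force: [-0.0, -0.0, -0.5]
grip_width: 0.0402
grip_force: 0.0
```

Request:
move_arm(
  commands=[
    {"hand": 5,"travel": [0,0,-3],"twist": [0,0,0]},
    {"hand": 6,"travel": [0,0,-4],"twist": [0,0,0]},
    {"hand": 6,"travel": [0,0,-4],"twist": [0,0,0]},
    {"hand": 6,"travel": [0,0,-4],"twist": [0,0,0]},
    {"hand": 6,"travel": [0,0,0],"twist": [0,0,0]},
  ],
)

```text
time: 6.62
position: [0.544, -0.1089, 0.2627]
tool_rot: [0.636, 0.772, 0.003, 0.008]
ft_force: [0.8, -0.0, 0.4]
grip_width: 0.0592
grip_force: 0.0
```

```bash
python3 arc.py 6 1;  python3 snap.py nk1
```

```text
pos [ 0.544  -0.1089  0.2627] rad 0.0517 ang 147.2 F [ 0.8 -0.   0.4] grip 0.05918973848745455 0.0
141.0 [0.62 0.18]
6.62 [ 0.544  -0.1089  0.2627] yaw 101.01 z [ 0.016 -0.006 -1.   ] F [ 0.8 -0.   0.4] w 0.0592
```

View pics/nk1.png

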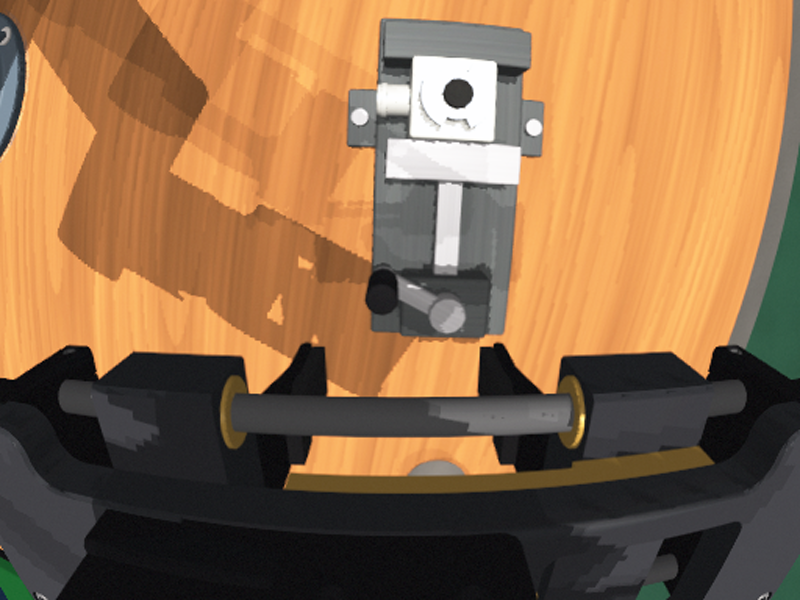

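The wrist view shows the block between both jaws, touching each of them. The valve disc is at (458,93), the knob at (383,290) and the hub at (446,313).

Request:
move_arm(
  commands=[
    {"hand": 6,"travel": [2.3,1.85,0],"twist": [0,0,0]},
    {"hand": 6,"travel": [2.3,1.85,0],"twist": [0,0,0]},
    {"hand": 6,"travel": [0,0,0],"twist": [0,0,0]},
    {"hand": 6,"travel": [0,0,0],"twist": [0,0,0]},
    {"hand": 6,"travel": [0,0,0],"twist": [0,0,0]},
  ],
)

```text
time: 7.08
position: [0.5658, -0.0551, 0.2532]
tool_rot: [0.636, 0.772, -0.001, -0.001]
ft_force: [0.4, 0.0, 0.3]
grip_width: 0.0598
grip_force: 0.0
```

```bash
python3 snap.py nk2
```

```text
7.08 [ 0.5658 -0.0551  0.2532] yaw 101.02 z [-0.003  0.    -1.   ] F [0.4 0.  0.3] w 0.0598
```

Request:
move_arm(
  commands=[
    {"hand": 6,"travel": [0,-4,0],"twist": [0,0,0]},
    {"hand": 6,"travel": [0,-4,0],"twist": [0,0,0]},
    {"hand": 6,"travel": [0,0,0],"twist": [0,0,0]},
    {"hand": 6,"travel": [0,0,0],"twist": [0,0,0]},
    {"hand": 6,"travel": [0,0,0],"twist": [0,0,0]},
  ],
)

```text
time: 7.55
position: [0.4884, -0.0715, 0.2548]
tool_rot: [0.637, 0.771, 0.0, 0.001]
ft_force: [-0.3, 0.5, -0.1]
grip_width: 0.06
grip_force: 0.0
```

```bash
python3 snap.py nk3; cat > nk.py <<'E'
from h import *
import pickle,sys
pan=[]; rr=[]
for n in sys.argv[1:]:
    o,c=pickle.load(open(n+".pkl","rb"))
    W=np.eye(4);W[:3,:3]=R.from_quat(o["tool_rot"]).as_matrix();W[:3,3]=o["position"]
    T=np.linalg.inv(W@np.array(c["T_tool_cam"]))
    q=T[:3,:3]@np.array([.556,.02,.109])+T[:3,3];t=np.arccos(q[2]/np.linalg.norm(q))
    u,v=(np.array([c["cx"],c["cy"]])+K(c)*t*q[:2]/np.hypot(q[0],q[1])).astype(int)
    im=c["frame"];s=20;m=(im[v-s:v+s,u-s:u+s].max(2)<60).astype(np.uint8)
    nl,l,st,ce=cv2.connectedComponentsWithStats(m);i=1+np.argmax(st[1:,4]);
    uv=ce[i]+[u-s,v-s];print(n,"disc",uv.round(1),st[i],onz(c,*uv,.109,o).round(4));rr.append(ray(c,*uv,o))
    pan.append(cv2.resize(im[v-50:v+50,u-50:u+50,::-1],(400,400),interpolation=cv2.INTER_CUBIC));print("crop",u-50,v-50)
print("valve",*tri(rr[-2:]),tri(rr));cv2.imwrite("pics/nk.png",np.hstack(pan[-2:]))
E
python3 nk.py nk1 nk2 nk3
```

```text
7.55 [ 0.4884 -0.0715  0.2548] yaw 100.86 z [ 0.001 -0.001 -1.   ] F [-0.3  0.5 -0.1] w 0.06
nk1 disc [288.5  63.5] [14 18 14 13 44] [0.5545 0.0149 0.109 ]
crop 240 8
nk2 disc [264.3 108.2] [ 14  13  19  17 244] [0.5582 0.0199 0.109 ]
crop 212 57
nk3 disc [335.  107.4] [13 13  7 16 29] [0.5508 0.0192 0.109 ]
crop 290 57
valve [0.55878691 0.02024845 0.07892434] [np.float64(0.0004535588128473892), np.float64(0.0004535588128473556)] (array([0.55829527, 0.02004003, 0.07864588]), [np.float64(0.0011187380522444028), np.float64(0.0006407725073088981), np.float64(0.0007978239416271814)])
```

View pics/nk.png

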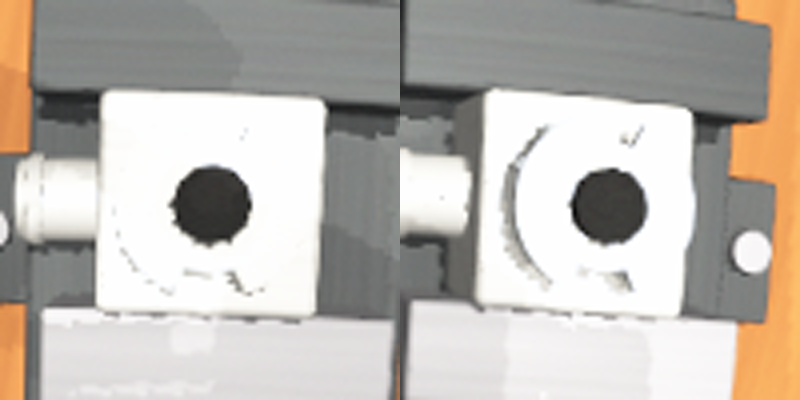

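The crops show the valve disc at (211,203) in the left view and (608,206) in the right. The block's top corners in the left view are (102,92), (325,100), (316,315) and (97,310). It is snug between both jaws.

```bash
python3 - <<'E'
from h import *
import pickle
L={n:pickle.load(open(n+".pkl","rb")) for n in("nk1","nk2","nk3")}
px={"nk2":(264.75-.0,107.75),"nk3":(342,108.5),"nk1":(458*.64,93*.64)}
for n in px: print(n,onz(L[n][1],*px[n],.109,L[n][0]).round(4))
print(tri([ray(L[n][1],*px[n],L[n][0]) for n in("nk2","nk3")]))
print(tri([ray(L[n][1],*px[n],L[n][0]) for n in px]))
def ang(a,b): return np.degrees(np.arctan2(*(b-a)[1::-1])).round(2)
o,c=L["nk2"];P=[onz(c,212+x/4,57+y/4,.085,o) for x,y in[(102,92),(325,100),(316,315),(97,310)]]
print("corners",np.round(P,4).tolist(),"centre",np.mean(P,0).round(4),[np.linalg.norm(P[i]-P[i-1]).round(4) for i in range(4)],"angles(+x vise)",ang(P[3],P[0]),ang(P[2],P[1]),"y edges",ang(P[0],P[1]),ang(P[3],P[2]))
o,c=L["nk3"];P=[onz(c,290+x/4,57+y/4,.085,o) for x,y in[(84,90),(293,110),(285,318),(78,303)]]
print("corners3",np.mean(P,0).round(4),[np.linalg.norm(P[i]-P[i-1]).round(4) for i in range(4)],ang(P[3],P[0]),ang(P[2],P[1]),"y",ang(P[0],P[1]),ang(P[3],P[2]))
# jaw top edges in top view, fixed jaw near edge z=.07
P=[onz(L["nk2"][1],212+x/4,57+y/4,.07,L["nk2"][0]) for x,y in[(42,310),(395,322)]];print("slide jaw edge",ang(*P))
# jaw shift: bar edges in nk1
o,c=L["nk1"];k=.64
for nm,a,b,z in [("bedL",(381,90),(372,330),.03),("bedR",(531,70),(504,333),.03),("slideTop",(388,139),(520,147),.07),("slideBot",(386,178),(518,185),.07)]: print(nm,ang(onz(c,a[0]*k,a[1]*k,z,o),onz(c,b[0]*k,b[1]*k,z,o)))
h=onz(c,446*k,313*k,.08,o);print("hub",h.round(4))
E
```

```text
nk2 [0.5586 0.0204 0.109 ]
nk3 [0.5582 0.0199 0.109 ]
nk1 [0.5582 0.0199 0.109 ]
(array([0.55866442, 0.02018554, 0.10713155]), [np.float64(0.0002171278205852749), np.float64(0.00021712782058524137)])
(array([0.55853527, 0.02018487, 0.10741548]), [np.float64(0.0002278557443158765), np.float64(0.0002441542849418323), np.float64(0.00016754898281508613)])
corners [[0.5254, 0.0442, 0.085], [0.5832, 0.0536, 0.085], [0.5925, -0.0035, 0.085], [0.5348, -0.0134, 0.085]] centre [0.559  0.0202 0.085 ] [np.float64(0.0584), np.float64(0.0586), np.float64(0.0578), np.float64(0.0585)] angles(+x vise) 99.28 99.24 y edges 9.23 9.8
corners3 [0.5595 0.0202 0.085 ] [np.float64(0.0579), np.float64(0.0593), np.float64(0.0584), np.float64(0.0597)] 100.14 100.58 y 9.12 8.63
slide jaw edge 9.22
bedL -81.7
bedR -82.84
slideTop 8.91
slideBot 8.9
hub [ 0.5861 -0.1353  0.08  ]
```

Request:
move_arm(
  commands=[
    {"hand": 6,"travel": [3.56,1.3,0],"twist": [0,0,0]},
    {"hand": 6,"travel": [3.56,1.3,0],"twist": [0,0,0]},
    {"hand": 6,"travel": [3.56,1.3,0],"twist": [0,0,0]},
    {"hand": 6,"travel": [3.56,1.3,0],"twist": [0,0,0]},
    {"hand": 6,"travel": [3.56,1.3,0],"twist": [0,0,0]},
  ],
)

```text
time: 8.02
position: [0.5198, 0.1184, 0.2548]
tool_rot: [0.636, 0.771, 0.001, 0.001]
ft_force: [0.6, 0.8, 0.5]
grip_width: 0.06
grip_force: 0.0
```

Request:
move_arm(
  commands=[
    {"hand": 6,"travel": [3.56,0,0],"twist": [0,0,0]},
    {"hand": 6,"travel": [3.56,0,0],"twist": [0,0,0]},
    {"hand": 6,"travel": [3.56,0,0],"twist": [0,0,0]},
    {"hand": 6,"travel": [0,0,0],"twist": [0,0,0]},
    {"hand": 6,"travel": [0,0,0],"twist": [0,0,0]},
  ],
)

```text
time: 8.43
position: [0.4984, 0.2236, 0.2545]
tool_rot: [0.635, 0.773, 0.0, 0.001]
ft_force: [-0.0, -0.5, 0.4]
grip_width: 0.0602
grip_force: 0.0
```

Request:
move_arm(
  commands=[
    {"hand": 6,"travel": [0,0,0],"twist": [0,0,0]},
    {"hand": 6,"travel": [0,0,0],"twist": [0,0,0]},
  ],
)

```text
time: 8.6
position: [0.4986, 0.2205, 0.2545]
tool_rot: [0.637, 0.771, -0.0, 0.0]
ft_force: [-0.3, -1.0, -0.0]
grip_width: 0.0601
grip_force: 0.0
```

```bash
python3 snap.py cp1
```

```text
8.6 [0.4986 0.2205 0.2545] yaw 100.89 z [ 0. -0. -1.] F [-0.3 -1.  -0. ] w 0.0601
```

Request:
move_arm(
  commands=[
    {"hand": 6,"travel": [0,4,0],"twist": [0,0,0]},
    {"hand": 6,"travel": [0,4,0],"twist": [0,0,0]},
    {"hand": 6,"travel": [0,0,0],"twist": [0,0,0]},
    {"hand": 6,"travel": [0,0,0],"twist": [0,0,0]},
    {"hand": 6,"travel": [0,0,0],"twist": [0,0,0]},
  ],
)

```text
time: 9.07
position: [0.576, 0.2353, 0.2539]
tool_rot: [0.637, 0.771, -0.001, -0.001]
ft_force: [0.0, -0.7, -0.1]
grip_width: 0.06
grip_force: 0.0
```

```bash
python3 snap.py cp2; python3 - <<'E'
from h import *
import pickle
pan=[]
for n in("cp1","cp2"):
    o,c=pickle.load(open(n+".pkl","rb"))
    W=np.eye(4);W[:3,:3]=R.from_quat(o["tool_rot"]).as_matrix();W[:3,3]=o["position"]
    T=np.linalg.inv(W@np.array(c["T_tool_cam"]))
    q=T[:3,:3]@np.array([.527,.283,.03])+T[:3,3];t=np.arccos(q[2]/np.linalg.norm(q))
    u,v=(np.array([c["cx"],c["cy"]])+K(c)*t*q[:2]/np.hypot(q[0],q[1])).astype(int)
    pan.append(cv2.resize(c["frame"][v-40:v+40,u-40:u+40,::-1],(400,400),interpolation=cv2.INTER_CUBIC));print("crop",n,u-40,v-40)
p=np.hstack(pan);p=(255*(p/255.)**2.2).astype(np.uint8);cv2.imwrite("pics/cp.png",p)
E
```

```text
9.07 [0.576  0.2353 0.2539] yaw 100.85 z [-0.002 -0.    -1.   ] F [ 0.  -0.7 -0.1] w 0.06
crop cp1 248 82
crop cp2 185 82
```

View pics/cp.png

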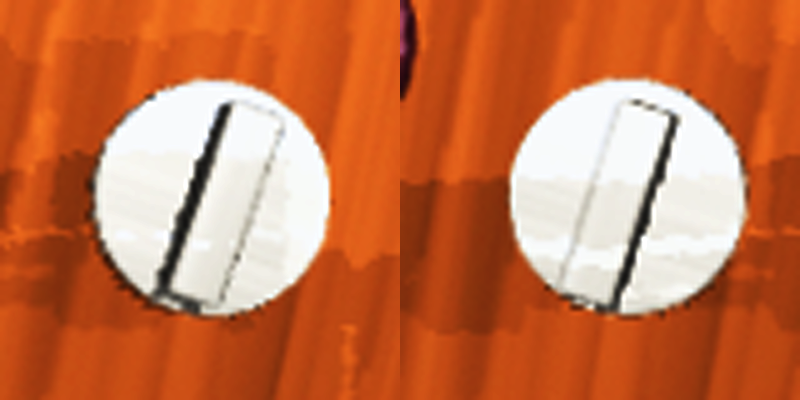

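The bar's top corners are (230,101), (283,120), (219,305) and (165,290) in the left view. In the right view they are (623,100), (679,120), (613,305) and (562,285). The cap's disc is centred at (211,198) and (628,197).

```bash
python3 - <<'E'
from h import *
import pickle
A={"cp1":(248,82,0,[(230,101),(283,120),(219,303),(167,287)],(211,198)),"cp2":(185,82,400,[(623,100),(679,120),(615,305),(560,285)],(628,197))}
rr=[];rc=[]
for n,(u,v,x0,P,C) in A.items():
    o,c=pickle.load(open(n+".pkl","rb"));f=lambda p:(u+(p[0]-x0)/5,v+p[1]/5)
    Q=[onz(c,*f(p),.045,o) for p in P]
    e1=(Q[0]+Q[1])/2;e2=(Q[2]+Q[3])/2;d=e1-e2
    print(n,"bar c",((e1+e2)/2).round(4),"len",np.linalg.norm(d).round(4),"yaw",np.degrees(np.arctan2(d[1],d[0])).round(1),"wid",np.linalg.norm(Q[0]-Q[1]).round(4),[np.degrees(np.arctan2(*(a-b)[1::-1])).round(1) for a,b in((Q[0],Q[3]),(Q[1],Q[2]))],"disc c",onz(c,*f(C),.016,o).round(4))
    rr.append(ray(c,*f(np.mean(P,0)),o));rc.append(ray(c,*f(C),o))
print(tri(rr),tri(rc))
E
```

```text
cp1 bar c [0.5305 0.285  0.045 ] len 0.0475 yaw 82.8 wid 0.0136 [np.float64(82.9), np.float64(82.6)] disc c [0.5304 0.2845 0.016 ]
cp2 bar c [0.5317 0.2851 0.045 ] len 0.0474 yaw 81.2 wid 0.0142 [np.float64(81.2), np.float64(81.2)] disc c [0.5314 0.285  0.016 ]
(array([0.53127931, 0.28478075, 0.03848987]), [np.float64(5.939345478855542e-06), np.float64(5.9393454788994855e-06)]) (array([0.53100905, 0.28449744, 0.01089894]), [np.float64(0.00010992456222110898), np.float64(0.00010992456222115835)])
```

Request:
move_arm(
  commands=[
    {"hand": 5,"travel": [0,0,0],"twist": [0,0,6.3]},
    {"hand": 5,"travel": [0,0,0],"twist": [0,0,6.3]},
    {"hand": 5,"travel": [0,0,0],"twist": [0,0,6.3]},
    {"hand": 5,"travel": [2.13,-2.57,0],"twist": [0,0,0]},
    {"hand": 5,"travel": [2.13,-2.57,0],"twist": [0,0,0]},
  ],
)

```text
time: 9.53
position: [0.5308, 0.2847, 0.2548]
tool_rot: [0.756, 0.655, -0.0, 0.0]
ft_force: [-0.6, 0.8, 0.4]
grip_width: 0.0502
grip_force: 0.0
```

Request:
move_arm(
  commands=[
    {"hand": 5,"travel": [0,0,4],"twist": [0,0,0]},
    {"hand": 5,"travel": [0,0,4],"twist": [0,0,0]},
    {"hand": 5,"travel": [0,0,4],"twist": [0,0,0]},
    {"hand": 5,"travel": [0,0,4],"twist": [0,0,0]},
    {"hand": 5,"travel": [0,0,0],"twist": [0,0,0]},
  ],
)

```text
time: 9.95
position: [0.5241, 0.2834, 0.0866]
tool_rot: [0.754, 0.656, -0.009, -0.004]
ft_force: [-1.4, -0.2, -0.8]
grip_width: 0.0501
grip_force: 0.0
```

Request:
move_arm(
  commands=[
    {"hand": 5,"travel": [0,0,0],"twist": [0,0,0]},
    {"hand": 5,"travel": [0,0,0],"twist": [0,0,0]},
    {"hand": 5,"travel": [0,0,0],"twist": [0,0,0]},
  ],
)

```text
time: 10.2
position: [0.5333, 0.2865, 0.0981]
tool_rot: [0.754, 0.656, 0.003, 0.001]
ft_force: [0.5, -0.7, 0.6]
grip_width: 0.05
grip_force: 0.0
```

```bash
cat > to.py <<'E'
from h import *
import sys
o=robot.get_obs();M=R.from_quat(o["tool_rot"]).as_matrix();a=list(map(float,sys.argv[1:]))
print("t",o["time"],np.round(o["position"],4),"yaw",np.degrees(np.arctan2(M[1,0],M[0,0])).round(2),M[:,2].round(3),"F",np.round(o["ft_force"],1),"M",np.round(o["moment"],2),"w",round(float(o["grip_width"]),4),round(float(o["grip_force"]),1),"q",np.round(o["q"],2))
if a: print("delta cm",(100*M.T@(np.array(a)-o["position"])).round(2))
E
python3 to.py .531 .2848 .034
```

```text
t 10.2 [0.5333 0.2865 0.0981] yaw 82.05 [ 0.006  0.002 -1.   ] F [ 0.5 -0.7  0.6] M [-0.09  0.03 -0.02] w 0.05 0.0 q [0.31 0.68 1.6  0.   0.86 0.45]
delta cm [-0.22 -0.25  6.41]
```

Request:
move_arm(
  commands=[
    {"hand": 5,"travel": [0,0,0],"twist": [0,0,0]},
    {"hand": 5,"travel": [0,0,2],"twist": [0,0,0]},
    {"hand": 5,"travel": [0,0,2],"twist": [0,0,0]},
    {"hand": 5,"travel": [0,0,1],"twist": [0,0,0]},
    {"hand": 5,"travel": [0,0,0.6],"twist": [0,0,0]},
  ],
)

```text
time: 10.62
position: [0.5314, 0.286, 0.039]
tool_rot: [0.754, 0.656, 0.0, 0.0]
ft_force: [-0.6, 0.2, 0.6]
grip_width: 0.0502
grip_force: 0.0
```

Request:
move_arm(
  commands=[
    {"hand": 5,"travel": [0,0,0.2],"twist": [0,0,0]},
    {"hand": 5,"travel": [0,0,0],"twist": [0,0,0]},
    {"hand": 5,"travel": [0,0,0],"twist": [0,0,0]},
    {"hand": 5,"travel": [0,0,0],"twist": [0,0,0]},
    {"hand": 5,"travel": [0,0,0],"twist": [0,0,0]},
  ],
)

```text
time: 11.03
position: [0.5318, 0.2862, 0.0374]
tool_rot: [0.754, 0.656, 0.001, 0.0]
ft_force: [-0.5, -0.9, 0.2]
grip_width: 0.05
grip_force: 0.0
```

```bash
python3 to.py .531 .2848 .034
```

```text
t 11.0333 [0.5318 0.2862 0.0374] yaw 82.06 [ 0.001  0.    -1.   ] F [-0.5 -0.9  0.2] M [-0.1   0.01 -0.03] w 0.05 0.0 q [ 0.31  0.78  1.62 -0.    0.74  0.45]
delta cm [-0.15 -0.06  0.34]
```

Request:
move_arm(
  commands=[
    {"hand": 5,"travel": [-0.15,-0.06,0.3],"twist": [0,0,0]},
    {"hand": 5,"travel": [0,0,0],"twist": [0,0,0]},
    {"hand": 0.8,"travel": [0,0,0],"twist": [0,0,0]},
    {"hand": 0.8,"travel": [0,0,0],"twist": [0,0,0]},
    {"hand": 0.8,"travel": [0,0,0],"twist": [0,0,0]},
  ],
  force=40,
)

```text
time: 11.45
position: [0.5304, 0.2845, 0.0335]
tool_rot: [0.754, 0.656, -0.0, -0.0]
ft_force: [0.6, -0.1, 0.5]
grip_width: 0.0373
grip_force: 0.0
```

Request:
move_arm(
  commands=[
    {"hand": 0.8,"travel": [0,0,0],"twist": [0,0,0]},
    {"hand": 0.8,"travel": [0,0,0],"twist": [0,0,0]},
    {"hand": 0.8,"travel": [0,0,0],"twist": [0,0,0]},
    {"hand": 0.8,"travel": [0,0,0],"twist": [0,0,0]},
  ],
)

```text
time: 11.78
position: [0.5304, 0.2846, 0.0335]
tool_rot: [0.754, 0.656, 0.0, 0.0]
ft_force: [0.1, 0.2, -0.2]
grip_width: 0.0141
grip_force: 40.0
```

```bash
python3 to.py .531 .2848 .034
```

```text
t 11.7833 [0.5304 0.2846 0.0335] yaw 82.06 [ 0. -0. -1.] F [ 0.1  0.2 -0.2] M [-0.08  0.04  0.01] w 0.0141 40.0 q [ 0.31  0.78  1.63 -0.    0.73  0.45]
delta cm [ 0.03  0.05 -0.05]
```

Request:
move_arm(
  commands=[
    {"hand": 0.8,"travel": [0,0,-1.5],"twist": [0,0,0]},
    {"hand": 0.8,"travel": [0,0,-3],"twist": [0,0,0]},
    {"hand": 0.8,"travel": [0,0,-3.5],"twist": [0,0,0]},
    {"hand": 0.8,"travel": [0,0,-3.5],"twist": [0,0,0]},
    {"hand": 0.8,"travel": [0,0,-2.5],"twist": [0,0,0]},
  ],
)

```text
time: 12.2
position: [0.5309, 0.2848, 0.176]
tool_rot: [0.754, 0.656, 0.001, 0.0]
ft_force: [0.4, 0.2, -2.7]
grip_width: 0.0138
grip_force: 40.0
```

Request:
move_arm(
  commands=[
    {"hand": 0.8,"travel": [0,0,-1],"twist": [0,0,-4]},
    {"hand": 0.8,"travel": [0,0,0],"twist": [0,0,-5]},
    {"hand": 0.8,"travel": [0,0,0],"twist": [0,0,-5]},
    {"hand": 0.8,"travel": [0,0,0],"twist": [0,0,-3.4]},
  ],
)

```text
time: 12.53
position: [0.5299, 0.2844, 0.1836]
tool_rot: [0.645, 0.764, -0.0, -0.0]
ft_force: [0.6, -0.1, -2.6]
grip_width: 0.0138
grip_force: 40.0
```

Request:
move_arm(
  commands=[
    {"hand": 0.8,"travel": [-2,-0.2,0],"twist": [0,0,0]},
    {"hand": 0.8,"travel": [-3.5,-0.2,0],"twist": [0,0,0]},
    {"hand": 0.8,"travel": [-3.5,-0.2,0],"twist": [0,0,0]},
    {"hand": 0.8,"travel": [-3.5,-0.2,0],"twist": [0,0,0]},
    {"hand": 0.8,"travel": [-3.5,-0.2,0],"twist": [0,0,0]},
  ],
)

```text
time: 12.95
position: [0.5461, 0.1238, 0.1831]
tool_rot: [0.646, 0.763, -0.0, -0.0]
ft_force: [0.4, -0.8, -1.9]
grip_width: 0.0136
grip_force: 40.0
```

Request:
move_arm(
  commands=[
    {"hand": 0.8,"travel": [-3.5,-0.2,0],"twist": [0,0,0]},
    {"hand": 0.8,"travel": [-3.5,-0.2,0],"twist": [0,0,0]},
    {"hand": 0.8,"travel": [-2,-0.1,0],"twist": [0,0,0]},
    {"hand": 0.8,"travel": [-1.5,-0.1,0],"twist": [0,0,0]},
    {"hand": 0.8,"travel": [0,0,0],"twist": [0,0,0]},
  ],
)

```text
time: 13.37
position: [0.5585, 0.0173, 0.1832]
tool_rot: [0.648, 0.762, -0.0, 0.0]
ft_force: [0.4, 0.1, -2.1]
grip_width: 0.0137
grip_force: 40.0
```

Request:
move_arm(
  commands=[
    {"hand": 0.8,"travel": [0,0,0],"twist": [0,0,0]},
    {"hand": 0.8,"travel": [0,0,0],"twist": [0,0,0]},
    {"hand": 0.8,"travel": [0,0,0],"twist": [0,0,0]},
    {"hand": 0.8,"travel": [0,0,0],"twist": [0,0,0]},
    {"hand": 0.8,"travel": [0,0,0],"twist": [0,0,0]},
  ],
)

```text
time: 13.78
position: [0.558, 0.0216, 0.1835]
tool_rot: [0.646, 0.764, -0.0, -0.0]
ft_force: [-1.2, 0.5, -2.1]
grip_width: 0.0137
grip_force: 40.0
```

```bash
python3 to.py .5585 .0202 .142; python3 snap.py fit1
```

```text
t 13.7833 [0.558  0.0216 0.1835] yaw 99.55 [-0.  0. -1.] F [-1.2  0.5 -2.1] M [-0.11  0.02 -0.01] w 0.0137 40.0 q [-0.16  0.51  1.65  0.    0.98 -0.33]
delta cm [-0.14  0.03  4.15]
13.78 [0.558  0.0216 0.1835] yaw 99.55 z [-0.  0. -1.] F [-1.2  0.5 -2.1] w 0.0137
```

View pics/fit1.png

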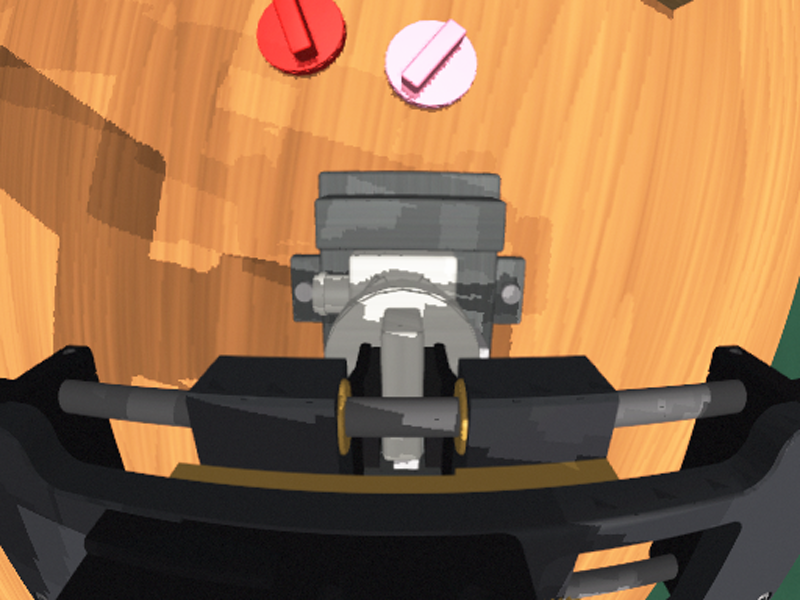

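The view shows the cap held above the block with the vise edges square to the picture (fixed jaw rows 172 to 250), so the yaw is right. Descending.

Request:
move_arm(
  commands=[
    {"hand": 0.8,"travel": [-0.12,0.03,1],"twist": [0,0,0]},
    {"hand": 0.8,"travel": [0,0,1.5],"twist": [0,0,0]},
    {"hand": 0.8,"travel": [0,0,1],"twist": [0,0,0]},
    {"hand": 0.8,"travel": [0,0,0.6],"twist": [0,0,0]},
    {"hand": 0.8,"travel": [0,0,0],"twist": [0,0,0]},
  ],
)

```text
time: 14.25
position: [0.5574, 0.0196, 0.1406]
tool_rot: [0.646, 0.763, -0.001, -0.002]
ft_force: [-0.9, 0.5, -1.8]
grip_width: 0.0137
grip_force: 40.0
```

Request:
move_arm(
  commands=[
    {"hand": 0.8,"travel": [0,0,0],"twist": [0,0,0]},
    {"hand": 0.8,"travel": [0,0,0],"twist": [0,0,0]},
    {"hand": 0.8,"travel": [0,0,0],"twist": [0,0,0]},
  ],
)

```text
time: 14.5
position: [0.5592, 0.0193, 0.1431]
tool_rot: [0.646, 0.763, 0.0, 0.001]
ft_force: [-0.4, 1.6, -2.3]
grip_width: 0.0136
grip_force: 40.0
```

```bash
python3 to.py .5585 .0202 .1305
```

```text
t 14.5 [0.5592 0.0193 0.1431] yaw 99.46 [ 0.001 -0.    -1.   ] F [-0.4  1.6 -2.3] M [-0.07  0.03 -0.02] w 0.0136 40.0 q [-0.17  0.57  1.69  0.    0.89 -0.33]
delta cm [ 0.1  -0.06  1.26]
```

Request:
move_arm(
  commands=[
    {"hand": 0.8,"travel": [0.06,-0.03,0.3],"twist": [0,0,0]},
    {"hand": 0.8,"travel": [0,0,0.3],"twist": [0,0,0]},
    {"hand": 0.8,"travel": [0,0,0.2],"twist": [0,0,0]},
    {"hand": 0.8,"travel": [0,0,0.2],"twist": [0,0,0]},
    {"hand": 0.8,"travel": [0,0,0],"twist": [0,0,0]},
  ],
)

```text
time: 14.92
position: [0.5579, 0.02, 0.1321]
tool_rot: [0.646, 0.763, -0.0, -0.0]
ft_force: [-0.2, 1.0, -1.2]
grip_width: 0.014
grip_force: 40.0
```

```bash
python3 to.py .5585 .0202 .1305
```

```text
t 14.9167 [0.5579 0.02   0.1321] yaw 99.46 [-0.001  0.    -1.   ] F [-0.2  1.  -1.2] M [-0.06  0.07  0.02] w 0.014 40.0 q [-0.16  0.58  1.7  -0.    0.86 -0.33]
delta cm [0.01 0.06 0.16]
```

Request:
move_arm(
  commands=[
    {"hand": 0.8,"travel": [0,0.03,0.2],"twist": [0,0,0]},
    {"hand": 0.8,"travel": [0,0,0.2],"twist": [0,0,0]},
    {"hand": 0.8,"travel": [0,0,0.15],"twist": [0,0,0]},
    {"hand": 0.8,"travel": [0,0,0],"twist": [0,0,0]},
    {"hand": 0.8,"travel": [0,0,0],"twist": [0,0,0]},
  ],
)

```text
time: 15.33
position: [0.5588, 0.02, 0.1273]
tool_rot: [0.646, 0.763, 0.0, 0.0]
ft_force: [-0.6, -0.5, 1.6]
grip_width: 0.0136
grip_force: 40.0
```

```bash
python3 to.py .5585 .0202 .1245
```

```text
t 15.3333 [0.5588 0.02   0.1273] yaw 99.46 [ 0. -0. -1.] F [-0.6 -0.5  1.6] M [-0.05  0.16 -0.04] w 0.0136 40.0 q [-0.16  0.59  1.7  -0.    0.85 -0.33]
delta cm [ 0.03 -0.02  0.28]
```

Request:
move_arm(
  commands=[
    {"hand": 0.8,"travel": [0,0,0.15],"twist": [0,0,0]},
    {"hand": 0.8,"travel": [0,0,0.1],"twist": [0,0,0]},
    {"hand": 0.8,"travel": [0,0,0.05],"twist": [0,0,0]},
    {"hand": 0.8,"travel": [0,0,0],"twist": [0,0,0]},
    {"hand": 0.8,"travel": [0,0,0],"twist": [0,0,0]},
  ],
)

```text
time: 15.75
position: [0.5588, 0.02, 0.1245]
tool_rot: [0.646, 0.763, 0.0, 0.0]
ft_force: [-1.0, 0.4, 5.4]
grip_width: 0.0136
grip_force: 40.0
```

```bash
python3 to.py .5585 .0202 .1245
```

```text
t 15.75 [0.5588 0.02   0.1245] yaw 99.46 [ 0.001 -0.    -1.   ] F [-1.   0.4  5.4] M [-0.07  0.32  0.01] w 0.0136 40.0 q [-0.16  0.6   1.7  -0.    0.85 -0.33]
delta cm [ 0.03 -0.02  0.  ]
```

Request:
move_arm(
  commands=[
    {"hand": 0.8,"travel": [0,0,0.03],"twist": [0,0,4]},
    {"hand": 0.8,"travel": [0,0,0],"twist": [0,0,4]},
    {"hand": 0.8,"travel": [0,0,0],"twist": [0,0,4]},
    {"hand": 0.8,"travel": [0,0,0],"twist": [0,0,4]},
    {"hand": 0.8,"travel": [0,0,0],"twist": [0,0,4]},
  ],
)

```text
time: 16.17
position: [0.5593, 0.0195, 0.1245]
tool_rot: [0.77, 0.638, 0.0, 0.001]
ft_force: [-0.5, -2.3, 5.4]
grip_width: 0.0136
grip_force: 40.0
```

```bash
python3 to.py .5585 .0202 .1245
```

```text
t 16.1667 [0.5593 0.0195 0.1245] yaw 79.29 [ 0.002 -0.001 -1.   ] F [-0.5 -2.3  5.4] M [-0.28  0.28  0.06] w 0.0136 40.0 q [-0.16  0.6   1.7  -0.    0.85  0.02]
delta cm [ 0.06 -0.09  0.  ]
```

Low torque, free turning. Continuing to 45°.

Request:
move_arm(
  commands=[
    {"hand": 0.8,"travel": [0,0,0],"twist": [0,0,5]},
    {"hand": 0.8,"travel": [0,0,0],"twist": [0,0,5]},
    {"hand": 0.8,"travel": [0,0,0],"twist": [0,0,5]},
    {"hand": 0.8,"travel": [0,0,0],"twist": [0,0,5]},
    {"hand": 0.8,"travel": [0,0,0],"twist": [0,0,4.5]},
  ],
)

```text
time: 16.58
position: [0.5593, 0.0194, 0.1245]
tool_rot: [0.888, 0.46, 0.001, 0.001]
ft_force: [-0.6, -1.9, 5.8]
grip_width: 0.0136
grip_force: 40.0
```

Request:
move_arm(
  commands=[
    {"hand": 0.8,"travel": [0,0,0],"twist": [0,0,0]},
    {"hand": 0.8,"travel": [0,0,0],"twist": [0,0,0]},
    {"hand": 0.8,"travel": [0,0,0],"twist": [0,0,0]},
    {"hand": 0.8,"travel": [0,0,0],"twist": [0,0,0]},
  ],
)

```text
time: 16.92
position: [0.5594, 0.0195, 0.1245]
tool_rot: [0.887, 0.461, 0.001, 0.001]
ft_force: [-1.0, -1.1, 6.4]
grip_width: 0.0136
grip_force: 40.0
```

```bash
python3 to.py .5585 .0202 .1245; python3 snap.py end1
```

```text
t 16.9167 [0.5594 0.0195 0.1245] yaw 54.96 [ 0.002 -0.001 -1.   ] F [-1.  -1.1  6.4] M [-0.29  0.3  -0.06] w 0.0136 40.0 q [-0.16  0.6   1.7  -0.    0.85  0.45]
delta cm [ 0.01 -0.12  0.  ]
16.92 [0.5594 0.0195 0.1245] yaw 54.96 z [ 0.002 -0.001 -1.   ] F [-1.  -1.1  6.4] w 0.0136
```

View pics/end1.png

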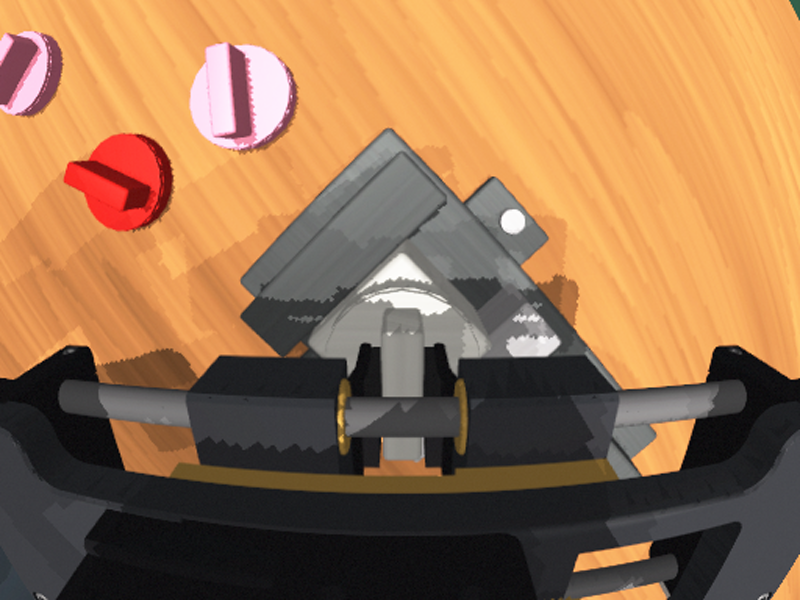

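The end view shows the bar (403,370) still square in the fingers, with the vise turned about 45° relative to it. The cap is fully down (TCP z 0.1245) and the block is still in the jaws.

```bash
python3 -c "
from rig import robot
print(robot.hand_in())"
```

```text
the job is handed in; nothing more can be done
None
```

I clamped the block firmly (about 31 N at the crank knob), pressed the cap fully down on the neck, turned it about 44.5° clockwise with the gripper still holding it, and handed the job in at about 17 s; no verdict came back.

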